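# Click the drop-stop collar onto a microscope stand's post

## Robot

A 6-joint arm with a two-finger parallel gripper is mounted at the origin on the work surface. World frame = base frame: x ahead of the robot, y to its left, z up, the work surface at z = 0. Lengths are in m, angles in rad, forces in N, time in s.
With the tool pointing down it reaches from about 0.325 to 0.75 m from the base axis. Payload 7.6 kg.
Tool frame: the origin (TCP) lies on the mounting face of the last link; the fingertips stand 173 mm ahead of it and the grasp point (between the pads) lies 155 mm ahead of it; z points along the fingers, y is the line along which they close (so a half turn about z gives the same grasp; the last joint's range is limited). The gripper opens to 85 mm and grips with 20 to 120 N. Pads are 22 mm wide; open, the fingers measure 114 mm over their backs; the gripper's body (76 mm by 85 mm) begins 54 mm behind the grasp point. The pads swing forward as they close: fully open they stand 13 mm farther back than shut.
Start: joints at [1.161, 0.052, 1.401, -0, 1.689, -0.07], TCP at [0.175, 0.495, 0.405] pointing down, gripper open.
Joint ranges: [-2.9, 2.9], [-0.91, 2.17], [0.12, 2.37], [-1.06, 4.2], [0.26, 2.73], [-2.93, 2.93]. Speed limits (rad/s): [2.57, 2.57, 3.01, 3.14, 3.14, 3.14].

## Interface

Orientations are given as a 3x3 rotation matrix whose columns are the frame's x, y, z axes.
In Python, from plant import ctrl gives the robot as it stands.
- The arm moves only by the tool apply_moves, never from a script. Its argument "targets" is a list of rows, each a list of 2 entries, a list of its own where there are three numbers: the shift along the world's x, y, z in cm, then the turn, a rotation vector about the world's x, y, z in rad. A call has 1 to 10 rows; each row is the pose to reach, as a shift and turn from the pose commanded when the call began; what a row does not reach only later rows make up. A row lasts 1/10 s, in which the tool goes at most 50 mm and 8.59 degrees, less where a joint would pass 70% of its speed; a pose out of reach is approached as far as the arm can. A call with a gripper value outside its range is refused whole. "hand" is the finger opening in cm, from 0 to 8.54, set as the call begins (left out, the last holds). The fingers move at their own pace and stop on an object; "force" is the grip in N (left out, the last holds). Time passes only in rows, so rows that repeat a pose let the fingers close. It gives the time, the measured TCP pose, the force, the opening and the grip force at its end, in the units of the state.
- ctrl.get_obs(): the state, without advancing time (a new reading comes with each control period).
- ctrl.read_camera(name): name is "scene" or "top" or "wrist"; returns a dict with "color" (384x512x3 uint8, blue, green, red), "camera_matrix" (3x3 intrinsics, pixels), "D" ([k1, k2, p1, p2, k3] as OpenCV has them; the pictures are not rectified), "cam_to_world" (4x4, takes a point from camera to world coordinates). Camera axes: x right, y down, z forward; pixel columns grow to the right and rows downward; lengths in m; the calibration is good to about 2 mm. A picture is of the moment at which its call begins. There is no depth.
- ctrl.finish_job(): hands the job in; it is judged then, once.
The state is a dict: "t": time; "q": joint angles; "joint_velocities": joint speeds; "joint_torque": joint torques, N m; "position": TCP position; "eef_rot": TCP orientation; "contact_force": force on the tool from outside, world axes, zero at the start; "torque": the same for the moment, N m; "gripper_width": finger opening in m; "gripper_force": force on a finger pad.
Only numpy, scipy, OpenCV 4.12 (cv2) and the standard library are available. Lean on these libraries where they do the work, as an engineer would, in place of code of your own. Each camera call takes 0.05 s, during which the arm holds its last target. There are 200 camera calls.

## Task

Slide the dark stop collar down over the post of the round-footed stand until the post's sprung ball clicks into the groove inside the collar, and leave it latched there, hanging on the ball clear of the foot. Leave the other things on the bench where they are.

Things in the scene. Friction and masses are not known exactly. Their poses are not given: they have to be found in the camera images.
- stand: Fixed stand: flat round steel foot, 130 mm across, 10 mm thick, and an upright steel post of 28 mm diameter from its centre to 145 mm above the bench; the post's top 9 mm taper to 22 mm. Origin: centre of the foot's underside, on the post's axis, at bench level; z up along the post; x points to the side of the post where the sprung ball sits.
- post_top (a point): Centre of the post's top end, 145 mm above the bench; z up. A collar lowered on the post is free until its lower end is about level with the ball's centre (within 4 mm).
- ball (a joint): Sprung steel ball (16 mm) in the post's side: how far it is pressed in, m. 0 = out, 5 mm proud of the post; 0.007 = fully in. Spring 10 N, plus 2.5 N per mm. Its centre is 73 to 123 mm above the bench, different on each stand and not measured: see or feel it. The collar's plain bore presses it in 2 to 5 mm; in the groove it springs out.
- collar: Loose dark steel sleeve with a shallow turned line near each end, standing upright, 52 mm across, 120 mm long, 0.29 to 0.47 kg, same either way up. Bore 30.4 mm, flaring to 37.4 mm in the last 6 mm at each mouth. Inside, halfway along, one groove all round: 41 mm across, 15 mm wide, sides sloping 45 degrees. Origin: centre of its lower end; z along its axis, up at the start.
- collar_mid (a point): Middle of the collar on its axis, 60 mm from either end; level with the ball's centre when latched (lower end then 13 to 63 mm above the bench). Going down: 4 to 25 N to pass the ball, steady drag of 0 to 20 N along the plain bore, then over the last 8 mm the push drops by 5 N or more (it may turn to a pull), and rises again past the centre. Let go elsewhere, it sticks there.
- spacer: Bystander: a plain, wider and shorter aluminium tube, 66 mm across and 55 mm tall, 50 mm bore. Origin: centre of its underside.
- oil: Bystander: an amber bottle with a black cap, 48 mm across, 85 mm tall. Origin: centre of its underside.
- objective: Bystander: a steel microscope objective standing on end, 34 mm across, 56 mm tall. Origin: centre of its underside.
- dishes: Bystander: a stack of four clear dishes, 90 mm across, 56 mm tall. Origin: centre of its underside.
- slide_box: Bystander: a closed grey slide box, 100 x 190 x 36 mm. Origin: centre of its underside.
- driver: Bystander: a black-handled screwdriver, 170 mm long, lying on the bench.
- lens_paper: Bystander: a cardboard box of lens paper, 75 x 55 x 40 mm. Origin: centre of its underside.
Things that resemble listed ones, but are neither listed nor needed, are in the scene too. What is shaped like the collar but blue or purple is not meant.

How it is judged:
On the way:
1. the collar is threaded on the post and its bore presses the ball in (horizontal distance between collar_mid and post_top below 0.006 m and z of collar in the frame of stand below 0.13 m and value of joint ball above 0.0015 m), for 0.1 s.
At the end, for the whole second after the job is handed in: The collar is on the post (axes within 6 mm, within 0.12 rad of upright), its lower end 11.5 to 65 mm above the bench, the ball sprung out into its groove (pressed in by less than 1.2 mm), released and at rest (horizontal distance between collar_mid and post_top below 0.006 m and angle between collar's own z axis and vertical below 0.12 rad and z of collar in the frame of stand between 0.0115 and 0.065 m and value of joint ball below 0.0012 m and linear speed of collar below 0.01 m/s); the robot touches nothing.
It fails at once if a bystander is displaced by more than 30 mm (distance of any of spacer, oil, objective, dishes, slide_box, driver, lens_paper from where it was at the start of the episode above 0.03 m).
It also fails if it takes over 64 s, if anything falls off the work surface, if the arm or the gripper's body presses on something with over 40 N, if the wrist force passes 120 N, or if a joint passes its speed limit or range.

## Working session

There is one attempt and no reset: what is moved stays moved. The work goes in short steps, Python scripts to look and compute and a tool call to move; the robot and the scene stay as the last step left them, time stands still between calls to the robot, and variables do not carry over. Pictures are saved under pics/ and viewed, at most 10 in all, crops included, and the job is handed in when it is done.

Besides the shell and the picture viewer there is one more tool, called after ">>>" as name([rows], argument=value, ...), one row to a line, values as JSON. apply_moves: Moves the arm, as the interface text tells. Its arguments: {"type":"object","properties":{"targets":{"type":"array","items":{"type":"array"}},"hand":{"type":"number"},"force":{"type":"number"}},"required":["targets"]}

```bash
mkdir -p pics; cat > h.py <<'E'
import numpy as np, cv2, pickle
def grab(ctrl,name):
    c=ctrl.read_camera(name); pickle.dump(c,open(f'{name}.pkl','wb')); return c
def load(name): return pickle.load(open(f'{name}.pkl','rb'))
def ray(c,uv):
    n=cv2.undistortPoints(np.array([[uv]],float),np.array(c['camera_matrix'],float),np.array(c['D'],float))[0,0]
    T=np.array(c['cam_to_world']); d=T[:3,:3]@np.array([n[0],n[1],1]); return T[:3,3],d/np.linalg.norm(d)
def plane(c,uv,z):
    o,d=ray(c,uv); return o+d*(z-o[2])/d[2]
def proj(c,P):
    T=np.linalg.inv(np.array(c['cam_to_world'])); r,_=cv2.Rodrigues(T[:3,:3])
    return cv2.projectPoints(np.array(P,float).reshape(-1,1,3),r,T[:3,3],np.array(c['camera_matrix'],float),np.array(c['D'],float))[0][:,0]
E
python3 - <<'E'
from plant import ctrl
from h import *
ims=[grab(ctrl,n) for n in('scene','top')]
for n,c in zip(('scene','top'),ims): cv2.imwrite(f'pics/{n}0.png',cv2.resize(c['color'],(800,600),interpolation=cv2.INTER_CUBIC)); print(np.round(c['cam_to_world'],3),np.round(c['camera_matrix'],0),c['D'])
E
```

```text
[[-0.153  0.695 -0.703  1.37 ]
 [ 0.988  0.112 -0.104  0.175]
 [ 0.006 -0.711 -0.703  0.965]
 [ 0.     0.     0.     1.   ]] [[459.   0. 257.]
 [  0. 459. 198.]
 [  0.   0.   1.]] [0.03910636 0.         0.         0.         0.        ]
[[-0.109 -0.968  0.227  0.282]
 [-0.994  0.106 -0.028  0.059]
 [ 0.003 -0.229 -0.973  1.293]
 [ 0.     0.     0.     1.   ]] [[384.   0. 252.]
 [  0. 384. 199.]
 [  0.   0.   1.]] [0.00714411 0.         0.         0.         0.        ]
```

View pics/scene0.png

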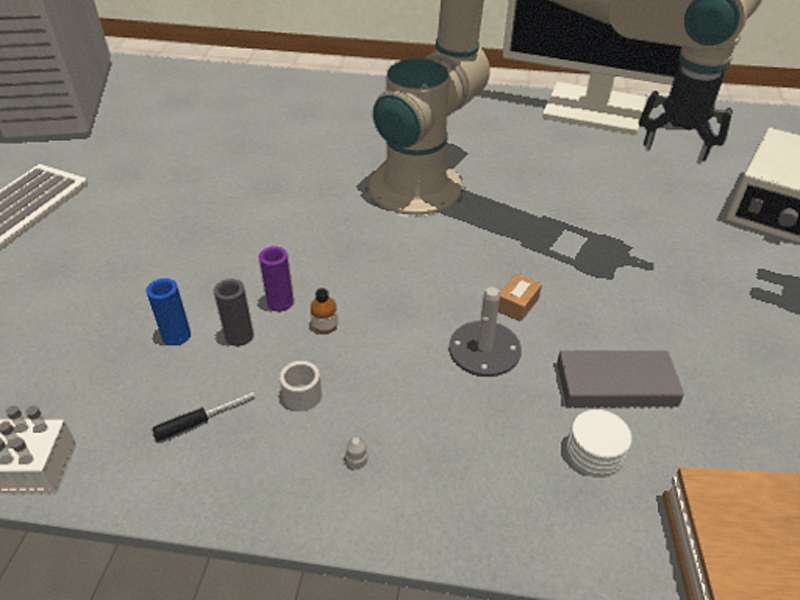

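View pics/top0.png

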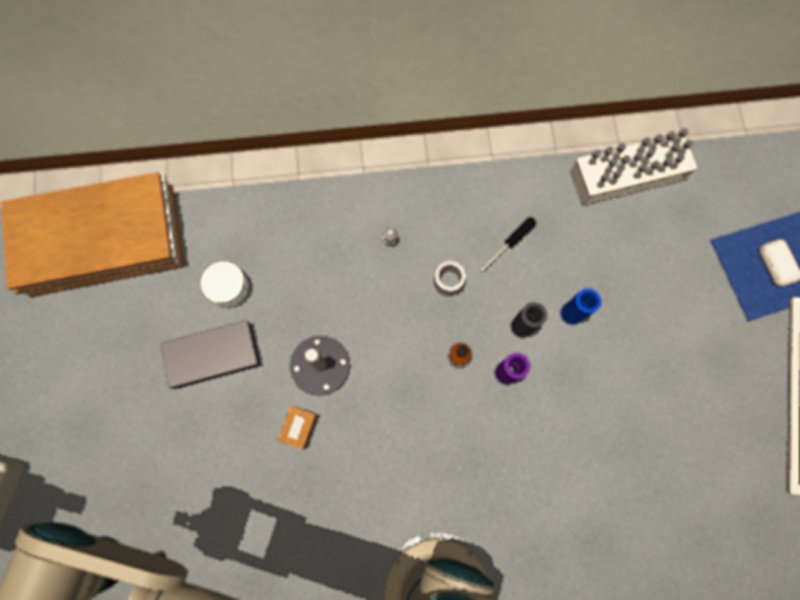

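The scene view shows three sleeves of the collar's shape: blue (168,310), dark (234,312) and purple (277,278). The dark one is the only one that is neither blue nor purple. The stand's foot is at (485,347) and its post top at (491,293). I'll measure both and check with a crop.

```bash
python3 - <<'E'
from h import *
s,t=load('scene'),load('top'); k=.64
for n,su,tu,z in(('collar top',(231,288),(533,316),.12),('post top',(491,293),(312,355),.145),('foot',(485,347),(320,365),.01),('purple top',(274,256),(516,366),.12),('blue top',(163,288),(588,300),.12),('oil top',(321,295),(462,351),.085),('spacer top',(300,373),(450,275),.055),('paper top',(520,290),(297,427),.04)):
    print(n,*[np.round(plane(c,(u[0]*k,u[1]*k),z)[:2],3) for c,u in((s,su),(t,tu))])
# masks: dark neutral blob for collar
def blob(c,roi,f):
    x0,y0,x1,y1=roi; im=c['color'][y0:y1,x0:x1]; m=f(im).astype(np.uint8)
    n,l,st,ce=cv2.connectedComponentsWithStats(m); i=1+np.argmax(st[1:,4]); print(st[i],ce[i]+[x0,y0], st[i][:2]+[x0,y0])
blob(s,(130,170,172,230),lambda im:(im.max(2)<85)&(im.max(2)-im.min(2)<25))
cr=s['color'][140:240,80:380]; cv2.imwrite('pics/crop.png',np.vstack([cv2.resize(s['color'][140:240,85:235],(750,500),interpolation=cv2.INTER_CUBIC)]))
cv2.imwrite('pics/stand.png',cv2.resize(s['color'][175:245,280:350],(560,560),interpolation=cv2.INTER_CUBIC))
E
```

```text
collar top [ 0.522 -0.248] [ 0.517 -0.25 ]
post top [0.489 0.194] [0.482 0.194]
foot [0.488 0.196] [0.482 0.194]
purple top [ 0.428 -0.199] [ 0.421 -0.2  ]
blue top [ 0.54  -0.362] [ 0.538 -0.366]
oil top [ 0.478 -0.103] [ 0.467 -0.104]
spacer top [ 0.636 -0.103] [ 0.639 -0.104]
paper top [0.36 0.25] [0.355 0.248]
[  8  14  24  38 607] [149.8121911  204.98352554] [138 184]
```

View pics/crop.png

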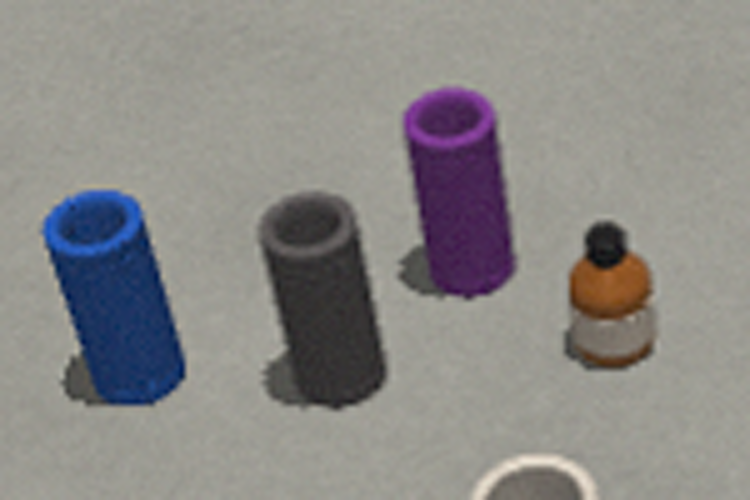

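View pics/stand.png

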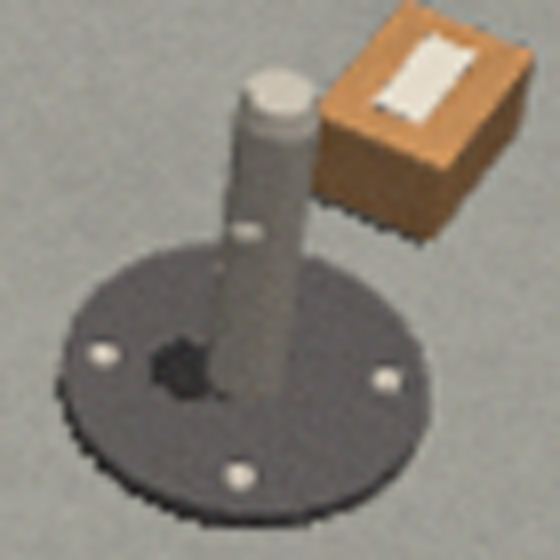

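The crop confirms the dark collar at (310,300), standing upright between the blue and purple sleeves. The ball shows on the left of the post at stand-crop (247,230). Next I'll work out the ball height and the moves.

```bash
python3 - <<'E'
from plant import ctrl
from h import *
from scipy.spatial.transform import Rotation as R
o=ctrl.get_obs(); print(o['t'],o['position'],np.round(o['eef_rot'],3),o['q'],o['contact_force'])
s=load('scene')
for r in(.014,.019):
  for cx in (.485,):
    p,d=ray(s,(280+247/8,175+230/8)); a=p[:2]-[cx,.194]; 
    rt=np.roots([d[:2]@d[:2],2*a@d[:2],a@a-r*r]); print(r,[np.round(p+d*x.real-[cx,.194,0],4) for x in rt])
A=np.array(o['eef_rot'])
for ang in(36,36+180):
    y=np.array([np.cos(np.radians(ang)),np.sin(np.radians(ang)),0]); z=np.array([0,0,-1.]); G=np.c_[np.cross(y,z),y,z]
    print(ang,(R.from_matrix(G@A.T)).as_rotvec())
w=grab(ctrl,'wrist'); print(np.round(np.linalg.inv(np.r_[np.c_[A,np.array(o['position'])],[[0,0,0,1]]])@w['cam_to_world'],3),np.round(w['camera_matrix']))
E
```

```text
0.1 [0.17494059 0.49495655 0.40396068] [[-0.943  0.333 -0.001]
 [ 0.333  0.943 -0.001]
 [ 0.    -0.001 -1.   ]] [ 1.16070336e+00  5.27480483e-02  1.40164156e+00  1.24402501e-05
  1.68863357e+00 -7.02450906e-02] [ 0.84370088  0.5231623  -0.62045843]
0.014 [array([-0.0137, -0.003 ,  0.0661]), array([ 0.0136, -0.0035,  0.0934])]
0.019 [array([-0.0188, -0.0029,  0.061 ]), array([ 0.0187, -0.0036,  0.0985])]
36 [ 0.00109192 -0.00095778 -0.60263127]
216 [1.25406399e-03 1.42970876e-03 2.53896072e+00]
[[-0.    -0.965 -0.264  0.068]
 [ 1.    -0.    -0.     0.   ]
 [ 0.    -0.264  0.965  0.031]
 [ 0.     0.     0.     1.   ]] [[320.   0. 256.]
 [  0. 320. 192.]
 [  0.   0.   1.]]
```

>>> apply_moves([
  [[34.5, -74.4, 0], [0, 0, -0.6]],
  [[34.5, -74.4, 0], [0, 0, -0.6]],
  [[34.5, -74.4, 0], [0, 0, -0.6]],
  [[34.5, -74.4, 0], [0, 0, -0.6]],
  [[34.5, -74.4, 0], [0, 0, -0.6]],
  [[34.5, -74.4, 0], [0, 0, -0.6]],
  [[34.5, -74.4, 0], [0, 0, -0.6]],
  [[34.5, -74.4, 0], [0, 0, -0.6]],
  [[34.5, -74.4, 0], [0, 0, -0.6]],
  [[34.5, -74.4, 0], [0, 0, -0.6]],
])

```text
t: 1.15
position: [0.3855, 0.0393, 0.4048]
eef_rot: [[-0.59, 0.807, 0.001], [0.807, 0.59, 0.0], [-0.0, 0.001, -1.0]]
contact_force: [0.8, -0.0, 1.6]
gripper_width: 0.0851
gripper_force: 0.0
```

>>> apply_moves([
  [[13.5, -28.8, 0], [0, 0, 0]],
  [[13.5, -28.8, 0], [0, 0, 0]],
  [[13.5, -28.8, 0], [0, 0, 0]],
  [[13.5, -28.8, 0], [0, 0, 0]],
  [[13.5, -28.8, 0], [0, 0, 0]],
  [[13.5, -28.8, 0], [0, 0, 0]],
  [[13.5, -28.8, 0], [0, 0, 0]],
  [[13.5, -28.8, 0], [0, 0, 0]],
  [[13.5, -28.8, 0], [0, 0, 0]],
  [[13.5, -28.8, 0], [0, 0, 0]],
])

```text
t: 2.15
position: [0.5201, -0.2456, 0.4049]
eef_rot: [[-0.591, 0.807, 0.0], [0.807, 0.591, 0.0], [0.0, 0.0, -1.0]]
contact_force: [0.2, -0.4, -0.3]
gripper_width: 0.0855
gripper_force: 0.0
```

```bash
python3 - <<'E'
from plant import ctrl
from h import *
w=grab(ctrl,'wrist'); print(ctrl.get_obs()['position'])
im=w['color']; m=((im.max(2)<110)&(im.max(2).astype(int)-im.min(2)<25)).astype(np.uint8)
cv2.imwrite('pics/w1.png',np.hstack([im[:, :],])) 
print(proj(w,[[.52,-.249,.12],[.52,-.249,0]]))
E
```

```text
[ 0.52012653 -0.24552562  0.40508787]
[[253.26386555 192.55004767]
 [254.06452969 165.5227172 ]]
```

View pics/w1.png

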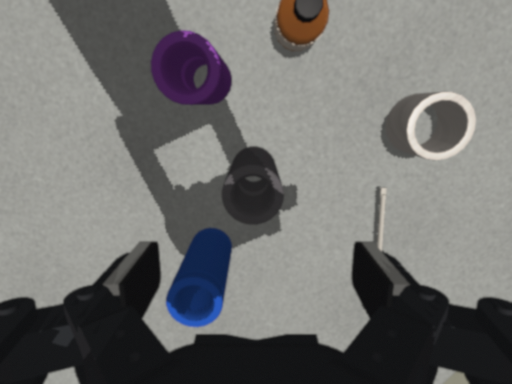

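The wrist view shows the dark collar's rim centred at (253,193), against a prediction of (253,192.5), so it sits at (0.520, -0.249). I'll descend and grip it 20 mm below its top.

>>> apply_moves([
  [[0, -0.35, -4], [0, 0, 0]],
  [[0, -0.35, -8], [0, 0, 0]],
  [[0, -0.35, -11], [0, 0, 0]],
  [[0, -0.35, -13], [0, 0, 0]],
  [[0, -0.35, -15], [0, 0, 0]],
  [[0, -0.35, -15], [0, 0, 0]],
  [[0, -0.35, -15], [0, 0, 0]],
])

```text
t: 2.9
position: [0.5204, -0.2495, 0.2556]
eef_rot: [[-0.591, 0.807, 0.001], [0.807, 0.591, -0.0], [-0.001, 0.0, -1.0]]
contact_force: [0.1, -0.5, 0.1]
gripper_width: 0.0853
gripper_force: 0.0
```

>>> apply_moves([
  [[0, 0, 0], [0, 0, 0]],
  [[0, 0, 0], [0, 0, 0]],
  [[0, 0, 0], [0, 0, 0]],
  [[0, 0, 0], [0, 0, 0]],
  [[0, 0, 0], [0, 0, 0]],
  [[0, 0, 0], [0, 0, 0]],
  [[0, 0, 0], [0, 0, 0]],
  [[0, 0, 0], [0, 0, 0]],
], hand=4, force=80)

```text
t: 3.7
position: [0.5206, -0.2504, 0.2566]
eef_rot: [[-0.59, 0.808, 0.003], [0.808, 0.59, -0.002], [-0.003, 0.001, -1.0]]
contact_force: [-1.2, 0.2, 5.9]
gripper_width: 0.0512
gripper_force: 83.7
```

>>> apply_moves([
  [[0, 0, 4], [0, 0, 0]],
  [[0, 0, 9], [0, 0, 0]],
  [[0, 0, 14], [0, 0, 0]],
  [[0, 0, 18], [0, 0, 0]],
  [[0.3, 4, 18], [0, 0, 0]],
  [[0.8, 8.5, 18], [0, 0, 0]],
  [[1.3, 13.5, 18], [0, 0, 0]],
  [[1.8, 18.5, 18], [0, 0, 0]],
  [[2.3, 23.5, 18], [0, 0, 0]],
  [[2.8, 28.5, 18], [0, 0, 0]],
])

```text
t: 4.7
position: [0.5479, 0.0359, 0.4342]
eef_rot: [[-0.59, 0.808, -0.001], [0.808, 0.59, 0.0], [0.001, -0.001, -1.0]]
contact_force: [1.6, 0.1, -3.9]
gripper_width: 0.0516
gripper_force: 85.5
```

>>> apply_moves([
  [[0.4, 3.5, 0], [0, 0, 0]],
  [[0.7, 6.5, 0], [0, 0, 0]],
  [[0.7, 6.5, 0], [0, 0, 0]],
  [[0.7, 6.5, 0], [0, 0, 0]],
  [[0.7, 6.5, 0], [0, 0, 0]],
  [[0.7, 6.5, 0], [0, 0, 0]],
])

```text
t: 5.3
position: [0.5552, 0.0978, 0.4346]
eef_rot: [[-0.589, 0.808, -0.0], [0.808, 0.589, -0.0], [-0.0, -0.0, -1.0]]
contact_force: [-0.2, -0.9, -4.8]
gripper_width: 0.0512
gripper_force: 85.6
```

```bash
python3 - <<'E'
from plant import ctrl
from h import *
w=grab(ctrl,'wrist'); o=ctrl.get_obs(); print(o['position'],o['contact_force'],o['gripper_width'],np.round(o['eef_rot'],4))
s=grab(ctrl,'scene')
cv2.imwrite('pics/w2.png',np.hstack([w['color'],cv2.resize(s['color'][90:250,230:350],(288,384))])) 
print(proj(w,[[.486,.194,.145],[.486,.194,0]]))
E
```

```text
[0.55524371 0.09785921 0.43470212] [-0.15709403 -0.51416774 -4.05903781] 0.05127907429578338 [[-5.886e-01  8.084e-01 -0.000e+00]
 [ 8.084e-01  5.886e-01 -1.000e-04]
 [-1.000e-04 -1.000e-04 -1.000e+00]]
[[256.85001161  31.56618677]
 [256.55118044  58.54671075]]
```

View pics/w2.png

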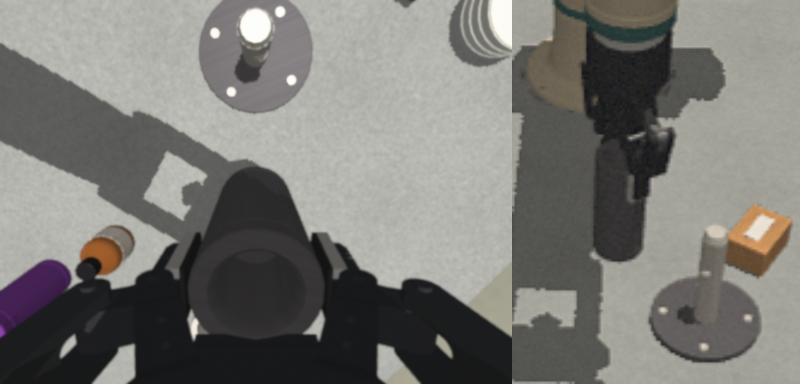

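The wrist view shows the post top as a bright disc near (256,25) and the held collar's rim centred in column at 256. The right-hand inset shows the collar hanging upright. I'll measure both features properly.

```bash
python3 - <<'E'
from h import *
w=load('wrist'); im=w['color']; g=cv2.cvtColor(im,cv2.COLOR_BGR2GRAY)
P=np.array([.5552,.0979])
m=(g[0:60,235:280]>225).astype(np.uint8); n,l,st,ce=cv2.connectedComponentsWithStats(m); i=1+np.argmax(st[1:,4]); c=ce[i]+[235,0]; print('disc',st[i],c)
for z in(.145,): print('post top',plane(w,c,z), 'diam', np.linalg.norm(plane(w,c+[st[i][2]/2,0],z)-plane(w,c-[st[i][2]/2,0],z)))
# foot edges: dark-ish purple-grey, via hsv vs bench
b=im.astype(int); fm=((g<125)&(g>60)).astype(np.uint8); fm[120:]=0; fm[:,:190]=0; fm[:,325:]=0
n,l,st,ce=cv2.connectedComponentsWithStats(fm); i=1+np.argmax(st[1:,4]); h=cv2.convexHull(np.argwhere(l==i)[:,::-1].astype(np.int32))[:,0]
pts=np.array([plane(w,p,.01)[:2] for p in h if p[1]>1]); 
A=np.c_[2*pts,np.ones(len(pts))]; s=np.linalg.lstsq(A,(pts**2).sum(1),rcond=None)[0]; print('foot',s[:2],np.sqrt(s[2]+s[:2]@s[:2]),st[i])
# collar rim prediction
th=np.linspace(0,2*np.pi,73); tx=np.array([-.589,.808])
for r in(.026,.0187):
  q=proj(w,[[P[0]+r*np.cos(t),P[1]+r*np.sin(t),.298] for t in th]); print('pred rim',r,q.min(0),q.max(0))
print('column 256 grey',list(zip(range(205,270,2),g[205:270:2,256])))
print('row 285 grey',list(zip(range(180,335,3),g[285,180:335:3])))
E
```

```text
disc [  5   9  30  33 769] [254.98049415  25.19895969]
post top [0.48243186 0.19657853 0.145     ] diam 0.021882849464329963
foot [0.48272485 0.19485632] 0.06311756781189064 [ 200    0  103  113 4114]
pred rim 0.026 [186.23626421 226.22160479] [325.74894461 350.07143495]
pred rim 0.0187 [205.85242739 245.27251904] [306.06800138 334.18872804]
column 256 grey [(205, np.uint8(42)), (207, np.uint8(42)), (209, np.uint8(43)), (211, np.uint8(43)), (213, np.uint8(42)), (215, np.uint8(43)), (217, np.uint8(45)), (219, np.uint8(46)), (221, np.uint8(43)), (223, np.uint8(42)), (225, np.uint8(43)), (227, np.uint8(44)), (229, np.uint8(50)), (231, np.uint8(53)), (233, np.uint8(55)), (235, np.uint8(55)), (237, np.uint8(55)), (239, np.uint8(56)), (241, np.uint8(55)), (243, np.uint8(55)), (245, np.uint8(55)), (247, np.uint8(53)), (249, np.uint8(46)), (251, np.uint8(48)), (253, np.uint8(51)), (255, np.uint8(50)), (257, np.uint8(51)), (259, np.uint8(51)), (261, np.uint8(51)), (263, np.uint8(46)), (265, np.uint8(42)), (267, np.uint8(42)), (269, np.uint8(43))]
row 285 grey [(180, np.uint8(26)), (183, np.ui
[... 359 characters left out ...]
8(42)), (237, np.uint8(42)), (240, np.uint8(42)), (243, np.uint8(43)), (246, np.uint8(42)), (249, np.uint8(43)), (252, np.uint8(42)), (255, np.uint8(42)), (258, np.uint8(43)), (261, np.uint8(43)), (264, np.uint8(43)), (267, np.uint8(42)), (270, np.uint8(43)), (273, np.uint8(42)), (276, np.uint8(41)), (279, np.uint8(41)), (282, np.uint8(40)), (285, np.uint8(42)), (288, np.uint8(41)), (291, np.uint8(40)), (294, np.uint8(40)), (297, np.uint8(39)), (300, np.uint8(41)), (303, np.uint8(44)), (306, np.uint8(53)), (309, np.uint8(55)), (312, np.uint8(54)), (315, np.uint8(55)), (318, np.uint8(54)), (321, np.uint8(54)), (324, np.uint8(38)), (327, np.uint8(24)), (330, np.uint8(29)), (333, np.uint8(25))]
```

>>> apply_moves([
  [[-2.4, 3.3, 0], [0, 0, 0]],
  [[-4.8, 6.5, 0], [0, 0, 0]],
  [[-7.2, 9.8, 0], [0, 0, 0]],
  [[-7.2, 9.8, 0], [0, 0, 0]],
  [[-7.2, 9.8, 0], [0, 0, 0]],
  [[-7.2, 9.8, -1], [0, 0, 0]],
  [[-7.2, 9.8, -2], [0, 0, 0]],
  [[-7.2, 9.8, -3], [0, 0, 0]],
  [[-7.2, 9.8, -3.5], [0, 0, 0]],
  [[-7.2, 9.8, -3.8], [0, 0, 0]],
])

```text
t: 6.4
position: [0.4833, 0.1966, 0.3955]
eef_rot: [[-0.589, 0.808, -0.001], [0.808, 0.589, -0.0], [0.0, -0.001, -1.0]]
contact_force: [-0.3, 0.1, -3.7]
gripper_width: 0.0516
gripper_force: 85.7
```

>>> apply_moves([
  [[0, 0, -0.3], [0, 0, 0]],
  [[0, 0, -0.6], [0, 0, 0]],
  [[0, 0, -0.6], [0, 0, 0]],
])

```text
t: 6.7
position: [0.4832, 0.1969, 0.3905]
eef_rot: [[-0.59, 0.807, -0.0], [0.807, 0.59, -0.0], [0.0, -0.0, -1.0]]
contact_force: [0.9, -0.2, -4.5]
gripper_width: 0.0505
gripper_force: 85.7
```

>>> apply_moves([
  [[0, 0, -0.3], [0, 0, 0]],
  [[0, 0, -0.6], [0, 0, 0]],
  [[0, 0, -0.9], [0, 0, 0]],
  [[0, 0, -0.9], [0, 0, 0]],
])

```text
t: 7.1
position: [0.4831, 0.1969, 0.3811]
eef_rot: [[-0.59, 0.807, -0.001], [0.807, 0.59, -0.0], [0.0, -0.001, -1.0]]
contact_force: [0.2, 0.3, -4.1]
gripper_width: 0.051
gripper_force: 85.7
```

```bash
python3 - <<'E'
from plant import ctrl
from h import *
o=ctrl.get_obs(); print(o['position'],o['contact_force'],o['torque'])
s=grab(ctrl,'scene'); w=grab(ctrl,'wrist')
cv2.imwrite('pics/s3.png',np.hstack([cv2.resize(s['color'][130:250,265:355],(288,384),interpolation=cv2.INTER_CUBIC),w['color']]))
E
```

```text
[0.48314221 0.19689087 0.38106196] [ 0.18098442  0.34919879 -4.07094389] [-0.0299382   0.01428194 -0.01598948]
```

View pics/s3.png

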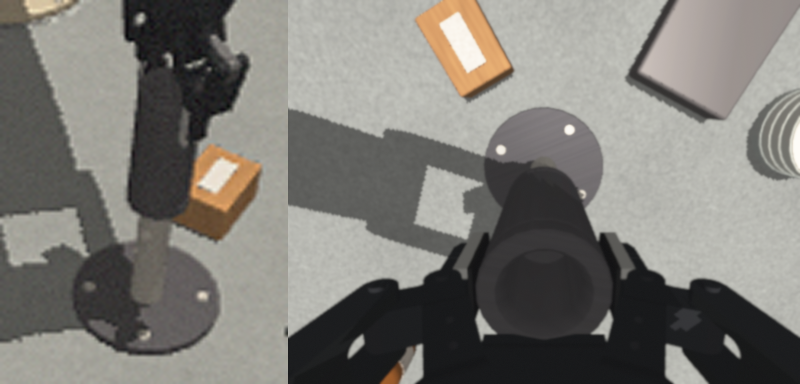

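The collar is threaded on the post: in the left inset the post runs up into the collar's lower mouth, with almost no side force. I'll keep going down in small steps and watch the force.

>>> apply_moves([
  [[0, 0, -0.4], [0, 0, 0]],
  [[0, 0, -0.8], [0, 0, 0]],
  [[0, 0, -1.2], [0, 0, 0]],
  [[0, 0, -1.6], [0, 0, 0]],
  [[0, 0, -2.0], [0, 0, 0]],
  [[0, 0, -2.0], [0, 0, 0]],
])

```text
t: 7.8
position: [0.4831, 0.1969, 0.3608]
eef_rot: [[-0.59, 0.807, -0.001], [0.807, 0.59, -0.0], [0.0, -0.001, -1.0]]
contact_force: [0.1, 0.0, -4.5]
gripper_width: 0.0512
gripper_force: 85.7
```

>>> apply_moves([
  [[0, 0, -0.3], [0, 0, 0]],
  [[0, 0, -0.6], [0, 0, 0]],
  [[0, 0, -0.9], [0, 0, 0]],
  [[0, 0, -0.9], [0, 0, 0]],
])

```text
t: 8.2
position: [0.4831, 0.1969, 0.3521]
eef_rot: [[-0.59, 0.807, -0.001], [0.807, 0.59, -0.0], [0.0, -0.001, -1.0]]
contact_force: [-1.2, -0.0, -4.3]
gripper_width: 0.0515
gripper_force: 85.7
```

>>> apply_moves([
  [[0, 0, -0.2], [0, 0, 0]],
  [[0, 0, -0.4], [0, 0, 0]],
  [[0, 0, -0.6], [0, 0, 0]],
  [[0, 0, -0.6], [0, 0, 0]],
])

```text
t: 8.6
position: [0.4833, 0.1969, 0.347]
eef_rot: [[-0.59, 0.807, 0.001], [0.807, 0.59, 0.0], [-0.0, 0.001, -1.0]]
contact_force: [0.5, -0.6, -2.4]
gripper_width: 0.0515
gripper_force: 86.0
```

>>> apply_moves([
  [[0, 0, -0.2], [0, 0, 0]],
  [[0, 0, -0.4], [0, 0, 0]],
  [[0, 0, -0.4], [0, 0, 0]],
])

```text
t: 8.9
position: [0.4831, 0.1969, 0.3458]
eef_rot: [[-0.59, 0.807, 0.003], [0.807, 0.59, 0.001], [-0.001, 0.003, -1.0]]
contact_force: [-6.4, -1.8, 11.9]
gripper_width: 0.0514
gripper_force: 87.5
```

>>> apply_moves([
  [[0, 0, -0.2], [0, 0, 0]],
  [[0, 0, -0.4], [0, 0, 0]],
  [[0, 0, -0.4], [0, 0, 0]],
])

```text
t: 9.2
position: [0.4831, 0.1969, 0.3421]
eef_rot: [[-0.59, 0.807, 0.003], [0.807, 0.59, 0.001], [-0.001, 0.003, -1.0]]
contact_force: [-5.1, -1.9, 12.5]
gripper_width: 0.0512
gripper_force: 87.4
```

>>> apply_moves([
  [[0, 0, -0.2], [0, 0, 0]],
  [[0, 0, -0.4], [0, 0, 0]],
  [[0, 0, -0.4], [0, 0, 0]],
])

```text
t: 9.5
position: [0.4831, 0.1969, 0.3375]
eef_rot: [[-0.59, 0.807, 0.003], [0.807, 0.59, 0.001], [-0.001, 0.003, -1.0]]
contact_force: [-4.6, -1.4, 9.0]
gripper_width: 0.0511
gripper_force: 87.2
```

>>> apply_moves([
  [[0, 0, -0.5], [0, 0, 0]],
  [[0, 0, -1.0], [0, 0, 0]],
  [[0, 0, -1.5], [0, 0, 0]],
  [[0, 0, -2.0], [0, 0, 0]],
  [[0, 0, -2.5], [0, 0, 0]],
  [[0, 0, -2.5], [0, 0, 0]],
])

```text
t: 10.1
position: [0.4832, 0.1969, 0.3117]
eef_rot: [[-0.59, 0.807, 0.002], [0.807, 0.59, 0.0], [-0.001, 0.002, -1.0]]
contact_force: [-3.3, -1.2, 5.8]
gripper_width: 0.0515
gripper_force: 86.6
```

>>> apply_moves([
  [[0, 0, -0.3], [0, 0, 0]],
  [[0, 0, -0.6], [0, 0, 0]],
  [[0, 0, -0.9], [0, 0, 0]],
  [[0, 0, -0.9], [0, 0, 0]],
])

```text
t: 10.5
position: [0.4832, 0.1969, 0.303]
eef_rot: [[-0.59, 0.807, 0.002], [0.807, 0.59, 0.0], [-0.001, 0.002, -1.0]]
contact_force: [-4.0, -1.9, 6.9]
gripper_width: 0.0516
gripper_force: 86.9
```

Expected latch is at TCP z ≈ 0.283–0.292, so I'll take fine steps from here.

>>> apply_moves([
  [[0, 0, -0.2], [0, 0, 0]],
  [[0, 0, -0.4], [0, 0, 0]],
  [[0, 0, -0.4], [0, 0, 0]],
])

```text
t: 10.8
position: [0.4832, 0.1969, 0.2993]
eef_rot: [[-0.59, 0.807, 0.002], [0.807, 0.59, 0.0], [-0.001, 0.002, -1.0]]
contact_force: [-6.4, -2.4, 10.8]
gripper_width: 0.0513
gripper_force: 87.3
```

>>> apply_moves([
  [[0, 0, -0.2], [0, 0, 0]],
  [[0, 0, -0.2], [0, 0, 0]],
])

```text
t: 11.0
position: [0.4832, 0.1969, 0.2973]
eef_rot: [[-0.59, 0.807, 0.002], [0.807, 0.59, 0.0], [-0.001, 0.002, -1.0]]
contact_force: [-5.9, -2.2, 10.5]
gripper_width: 0.051
gripper_force: 87.3
```

>>> apply_moves([
  [[0, 0, -0.2], [0, 0, 0]],
  [[0, 0, -0.2], [0, 0, 0]],
])

```text
t: 11.2
position: [0.4832, 0.1969, 0.2948]
eef_rot: [[-0.59, 0.807, 0.002], [0.807, 0.59, 0.0], [-0.001, 0.002, -1.0]]
contact_force: [-5.2, -1.9, 7.3]
gripper_width: 0.0512
gripper_force: 86.9
```

>>> apply_moves([
  [[0, 0, -0.2], [0, 0, 0]],
  [[0, 0, -0.2], [0, 0, 0]],
])

```text
t: 11.4
position: [0.4832, 0.1969, 0.292]
eef_rot: [[-0.59, 0.807, 0.001], [0.807, 0.59, 0.0], [-0.001, 0.001, -1.0]]
contact_force: [-2.9, -1.2, 5.1]
gripper_width: 0.0513
gripper_force: 86.6
```

>>> apply_moves([
  [[0, 0, -0.1], [0, 0, 0]],
  [[0, 0, -0.1], [0, 0, 0]],
])

```text
t: 11.6
position: [0.4833, 0.1969, 0.2899]
eef_rot: [[-0.59, 0.807, 0.001], [0.807, 0.59, 0.0], [-0.0, 0.001, -1.0]]
contact_force: [0.2, -1.0, -3.6]
gripper_width: 0.0511
gripper_force: 86.2
```

>>> apply_moves([
  [[0, 0, -0.1], [0, 0, 0]],
  [[0, 0, -0.1], [0, 0, 0]],
])

```text
t: 11.8
position: [0.483, 0.1969, 0.2876]
eef_rot: [[-0.59, 0.807, -0.002], [0.807, 0.59, -0.0], [0.001, -0.001, -1.0]]
contact_force: [0.6, 0.8, -4.2]
gripper_width: 0.0515
gripper_force: 85.8
```

>>> apply_moves([
  [[0, 0, -0.1], [0, 0, 0]],
  [[0, 0, -0.1], [0, 0, 0]],
])

```text
t: 12.0
position: [0.4831, 0.1969, 0.2871]
eef_rot: [[-0.59, 0.807, -0.001], [0.807, 0.59, -0.0], [0.0, -0.001, -1.0]]
contact_force: [-0.5, 0.1, -4.3]
gripper_width: 0.0512
gripper_force: 85.8
```

>>> apply_moves([
  [[0, 0, -0.1], [0, 0, 0]],
  [[0, 0, -0.1], [0, 0, 0]],
])

```text
t: 12.2
position: [0.4832, 0.1969, 0.2865]
eef_rot: [[-0.59, 0.807, -0.0], [0.807, 0.59, -0.0], [0.0, -0.0, -1.0]]
contact_force: [-0.0, 0.3, -4.4]
gripper_width: 0.051
gripper_force: 85.8
```

The force fell from +10 N to the collar's bare weight at z ≈ 0.288, which is the expected height, so the ball is in the groove. I'll release and lift clear.

>>> apply_moves([
  [[0, 0, 0], [0, 0, 0]],
  [[0, 0, 0], [0, 0, 0]],
  [[0, 0, 0], [0, 0, 0]],
  [[0, 0, 0], [0, 0, 0]],
  [[0, 0, 0], [0, 0, 0]],
  [[0, 0, 0], [0, 0, 0]],
  [[0, 0, 0], [0, 0, 0]],
], hand=8.5)

```text
t: 12.9
position: [0.4832, 0.1969, 0.2867]
eef_rot: [[-0.59, 0.807, 0.0], [0.807, 0.59, 0.0], [-0.0, 0.0, -1.0]]
contact_force: [0.2, -0.5, -0.5]
gripper_width: 0.0847
gripper_force: 0.0
```

>>> apply_moves([
  [[0, 0, 2], [0, 0, 0]],
  [[0, 0, 5], [0, 0, 0]],
  [[0, 0, 9], [0, 0, 0]],
  [[0, 0, 13], [0, 0, 0]],
  [[3, -4, 14], [0, 0, 0]],
  [[6, -8, 14], [0, 0, 0]],
  [[7, -10, 14], [0, 0, 0]],
  [[7, -10, 14], [0, 0, 0]],
  [[7, -10, 14], [0, 0, 0]],
])

```text
t: 13.8
position: [0.5532, 0.0968, 0.4264]
eef_rot: [[-0.589, 0.808, -0.001], [0.808, 0.589, 0.0], [0.001, -0.0, -1.0]]
contact_force: [-0.0, -0.4, -0.7]
gripper_width: 0.0851
gripper_force: 0.0
```

```bash
python3 - <<'E'
from plant import ctrl
from h import *
o=ctrl.get_obs(); print(o['position'],o['contact_force'],o['gripper_width'],o['t'])
s=grab(ctrl,'scene'); w=grab(ctrl,'wrist')
cv2.imwrite('pics/s4.png',np.hstack([cv2.resize(s['color'][130:250,265:355],(288,384),interpolation=cv2.INTER_CUBIC),w['color']]))
for z in(.025,.031,.037):
  th=np.linspace(0,6.28,60)
  for n,c in(('s',s),('w',w)):
    q=proj(c,[[.4831+.026*np.cos(t),.1962+.026*np.sin(t),z+.12] for t in th]); b=proj(c,[[.4831+.026*np.cos(t),.1962+.026*np.sin(t),z] for t in th])
    print(n,z,'top ellipse',q.min(0).round(1),q.max(0).round(1),'bottom max',b.max(0).round(1))
m=(s['color'].max(2)<75)[175:245,280:350]; n,l,st,ce=cv2.connectedComponentsWithStats(m.astype(np.uint8)); print(st[1:][st[1:,4]>60]+[280,175,0,0,0])
E
```

```text
[0.55320984 0.09678588 0.42644648] [-0.03706158 -0.36978024 -0.71672841] 0.08509792152549422 13.8
s 0.025 top ellipse [305.2 179.2] [325.2 192.9] bottom max [320.5 224.2]
w 0.025 top ellipse [221.8 -17. ] [295.3  65.1] bottom max [282.  78.]
s 0.031 top ellipse [305.4 177.6] [325.5 191.2] bottom max [320.7 222.7]
w 0.031 top ellipse [220.9 -20.3] [296.4  64.2] bottom max [282.5  77.6]
s 0.037 top ellipse [305.6 175.9] [325.8 189.5] bottom max [320.9 221.2]
w 0.037 top ellipse [219.9 -23.8] [297.5  63.1] bottom max [282.9  77.1]
[[294 186  30  42 729]
 [287 223  42  18  82]]
```

View pics/s4.png

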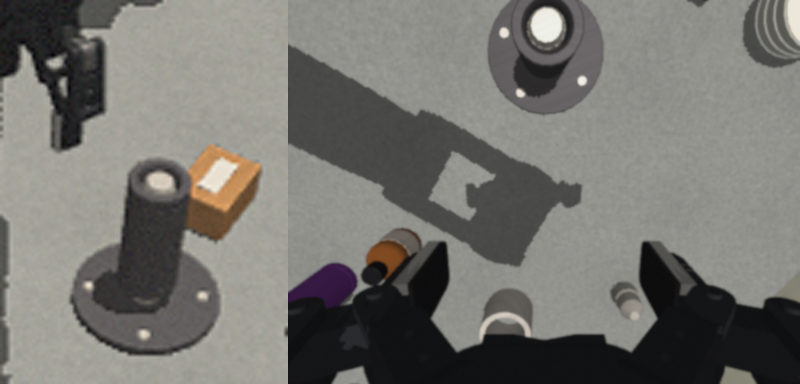

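The final view shows the collar upright on the post. Its top rim is at inset rows 157–200, so the lower end is about 27 mm above the bench: clear of the foot and consistent with the latch. The gripper is away and the bystanders are unmoved, so I'm handing in.

```bash
python3 -c "
from plant import ctrl
print(ctrl.finish_job())"
```

```text
the job is handed in; nothing more can be done
None
```

The dark collar is on the post with the ball sprung into its groove, hanging about 27 mm above the bench and clear of the foot; the job was handed in at about 14 s, and the hand-in call returned no verdict.

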